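Free the bonding rests before the panel goes on

TASK

Before a panel is laid on the three friction-held metal rests, free each one by pressing its pad lightly from above, so that it sinks to about the middle of its 28 mm travel and stays there, not down to its stop. Take them in this order: the rest with the round disc, then the one with the cross, then the one with the long bar. Do not lift or carry the rests, leave them standing where they are, and leave everything else alone.

Things in the scene. Friction and masses are not known exactly. Their poses are not given: they have to be found in the camera images.
- rest_disc: Loose, friction-held work rest of plain metal (0.6 to 1.1 kg), disc kind. Square steel foot 64x64x12 mm, round column 38 mm thick (43 mm collar) up to 48 mm, a sliding stem and on it a 10 mm thick dark steel horizontal pad: a flat round disc, 46 mm across. Origin: centre of the foot's underside; z up, x and y along the foot's sides.
- disc_top (a point): Centre of the upper face of the disc pad, where it is pressed (it moves with the pad). It stands 94 mm above the bench at the top of its travel, 66 mm at the bottom stop. Its x and y axes are those of the rest.
- pad_disc (a joint): How far the disc pad has been pushed down, in m: 0 = top of its travel, 0.028 = bottom stop. It starts between 0 and 0.005. Friction (about 3 N) holds it: it gives way under a steady push of some 3 to 4 N and stays where it is left; no spring returns it.
- rest_cross: Loose, friction-held work rest of plain metal (0.6 to 1.1 kg), cross kind. Square steel foot 64x64x12 mm, round column 38 mm thick (43 mm collar) up to 48 mm, a sliding stem and on it a 10 mm thick dark steel horizontal pad: a flat cross of two crossed 66 x 17 mm arms (along its x and y; the crossing is its centre). Origin: centre of the foot's underside; z up, x and y along the foot's sides.
- cross_top (a point): Centre of the upper face of the cross pad, where it is pressed (it moves with the pad). It stands 94 mm above the bench at the top of its travel, 66 mm at the bottom stop. Its x and y axes are those of the rest.
- pad_cross (a joint): How far the cross pad has been pushed down, in m: 0 = top of its travel, 0.028 = bottom stop. It starts between 0 and 0.005. Friction (about 3 N) holds it: it gives way under a steady push of some 3 to 4 N and stays where it is left; no spring returns it.
- rest_bar: Loose, friction-held work rest of plain metal (0.6 to 1.1 kg), bar kind. Square steel foot 64x64x12 mm, round column 38 mm thick (43 mm collar) up to 48 mm, a sliding stem and on it a 10 mm thick dark steel horizontal pad: a single flat long bar, 18 mm wide (x) and 84 mm long (y). Origin: centre of the foot's underside; z up, x and y along the foot's sides.
- bar_top (a point): Centre of the upper face of the bar pad, where it is pressed (it moves with the pad). It stands 94 mm above the bench at the top of its travel, 66 mm at the bottom stop. Its x and y axes are those of the rest.
- pad_bar (a joint): How far the bar pad has been pushed down, in m: 0 = top of its travel, 0.028 = bottom stop. It starts between 0 and 0.005. Friction (about 3 N) holds it: it gives way under a steady push of some 3 to 4 N and stays where it is left; no spring returns it.
- cup: Bystander, to be left alone: white paper mixing cup, 59 mm across, 50 mm high, standing upright. Origin: centre of its underside.
- sanding_block: Bystander, to be left alone: dark green sanding block 41x20x12 mm. Origin: centre of its underside.
- tape_roll: Bystander, to be left alone: white tape roll, 68 mm across, 19 mm high, lying flat. Origin: centre of its underside.
- bore_block: Bystander, to be left alone: cream block with a bore, 40x66x28 mm. Origin: centre of its underside.
- syringe: Bystander, to be left alone: white syringe 120 mm long, 21 mm thick. Origin: centre of its underside.
- rubber_block: Bystander, to be left alone: black rubber block 38x24x12 mm. Origin: centre of its underside.
Things that resemble listed ones, but are neither listed nor needed, are in the scene too. Leave any yellow look-alike of the rest_bar alone.

How it is judged:
By the outcome, as a careful person would: the job done as asked, in the order asked, and still so for the second after the job is handed in, with the robot touching nothing.
It also fails if it takes over 40 s, if anything falls off the work surface, if the arm or the gripper's body presses on something with over 40 N, if the wrist force passes 120 N, or if a joint passes its speed limit or range.

ROBOT

A 6-joint arm with a two-finger parallel gripper is mounted at the origin on a cart in front of the work surface, level with it; the furniture and walls round the work are solid. World frame = base frame: x ahead of the robot, y to its left, z up, the work surface at z = 0. Lengths are in m, angles in rad, forces in N, time in s.
With the tool pointing down it reaches from about 0.375 to 0.9 m from the base axis. Payload 3.1 kg.
Tool frame: the origin (TCP) lies on the centre line of the jaws, within the pads' length; the fingertips stand 14 mm ahead of it and the grasp point (between the pads) lies 5 mm behind it; y points along the fingers, z is the direction in which the jaws open and shut, and the axes are right-handed (so a half turn about y gives the same grasp; the last joint's range is limited). The gripper opens to 87 mm and grips with 3 to 60 N. Pads are 19 mm wide; open, the fingers measure 117 mm over their backs; the gripper's body (75 mm by 190 mm) begins 51 mm behind the grasp point.
Start: joints at [1.071, 0.527, 1.433, -0, 1.181, -0.178], TCP at [0.197, 0.593, 0.237] pointing down, gripper open.
Joint ranges: [-3.08, 3.08], [-0.75, 2.2], [0.22, 2.44], [-1.43, 4.57], [0, 2.65], [-2.85, 2.85]. Speed limits (rad/s): [2.79, 2.79, 3.14, 3.14, 3.14, 3.14].

INTERFACE

Orientations are given as a unit quaternion [x, y, z, w].
In Python, from rig import robot, vision gives the robot as it stands.
- The arm moves only by the shell command python3 -m crank 'ROWS' [FORCE]. ROWS is JSON, a list of rows, each a list of 7 numbers: the shift along the tool's x, y, z as a fraction of full scale, then the turn, a rotation vector about the tool's x, y, z as a fraction of full scale, then the gripper command: -1 is shut, 1 is fully open, values between are in proportion. In form: [[x, y, z, wx, wy, wz, grip], ...]. A call has 1 to 10 rows; each row is the pose to reach, as a shift and turn from the pose commanded when the call began, along the tool's axes at that moment, turning the shorter way round; what a row does not reach only later rows make up. Full scale, the value 1, is 50 cm for a shift and pi rad for a turn. A row lasts 1/8 s, in which the tool goes at most 62.5 mm and 10.7 degrees, less where a joint would pass 70% of its speed; a pose out of reach is approached as far as the arm can. A call with a number of a shift or a turn outside -1 to 1 is refused whole. A call with a gripper value outside its range is refused whole. The fingers move at their own pace and stop on an object; FORCE is the grip in N (left out, the last holds). Time passes only in rows, so rows that repeat a pose let the fingers close. It gives the time, the measured TCP pose, the force and the opening at its end, in the units of the state.
- robot.get_obs(): the state, without advancing time (a new reading comes with each control period).
- vision.camera(name): name is "scene" or "top" or "wrist"; returns the picture (384x512x3 uint8, blue, green, red); there is no depth.
- vision.camera_info(name): a dict with "vfov" (degrees; the focal length in pixels is half the picture's height over the tangent of half this angle, whatever the lens; pixels are square), "cx", "cy" (the principal point, pixels), "world_from_camera" (4x4, takes a point from camera to world coordinates); the wrist camera has in their place "tool_from_camera" (4x4, takes a point from camera to tool coordinates, whose origin is the TCP and whose axes are the tool frame's). Camera axes: x right, y up, looking along -z (the intrinsics and any distortion apply to the point x, -y, -z); pixel columns grow to the right and rows downward; lengths in m; the calibration is good to about 2 mm. A picture is of the moment at which its call begins: read the wrist's pose just before it. camera_info takes no time and is no camera call.
- robot.hand_in(): hands the job in, once; it reports no verdict.
The state is a dict: "time": time; "q": joint angles; "joint_velocities": joint speeds; "joint_torque": joint torques, N m; "position": TCP position; "tool_rot": TCP orientation; "ft_force": force on the tool from outside, world axes, zero at the start; "moment": the same for the moment, N m; "grip_width": finger opening in m.
Only numpy, scipy, OpenCV 4.12 (cv2) and the standard library are available. Lean on these libraries where they do the work, as an engineer would, in place of code of your own. Each camera call takes 0.05 s, during which the arm holds its last target.

## Working session

There is one attempt and no reset: what is moved stays moved. The work goes in short steps, Python scripts to look and compute and a shell command to move; the robot and the scene stay as the last step left them, time stands still between calls to the robot, and variables do not carry over. Pictures are saved under pics/ and viewed, and the job is handed in when it is done.

```bash
mkdir -p pics; ls
python3 - <<'E'
from rig import robot, vision
import cv2
o=robot.get_obs()
print({k:o[k] for k in ("time","position","tool_rot","ft_force","grip_width")})
for n in ("scene","top","wrist"):
    print(n,vision.camera_info(n))
for n in ("scene","top","wrist"):
    cv2.imwrite(f"pics/{n}0.png",vision.camera(n))
E
```

```text
pics
{'time': 0.0, 'position': array([0.19670318, 0.59250926, 0.23558029]), 'tool_rot': array([ 0.69873978, -0.11318816,  0.11268718, -0.69731826]), 'ft_force': array([-0.47351806, -0.00253381,  0.36876748]), 'grip_width': 0.08712629127118288}
scene {'vfov': 42.293789755055926, 'cx': 254.25964973924195, 'cy': 191.1760592195434, 'world_from_camera': array([[ 0.90014776,  0.22572939, -0.37253222,  0.09533308],
       [-0.43551055,  0.45061921, -0.77927716, -0.89251512],
       [-0.00803559,  0.8637063 ,  0.5039314 ,  0.75543706],
       [ 0.        ,  0.        ,  0.        ,  1.        ]])}
top {'vfov': 44.6911699288139, 'cx': 258.0371735679502, 'cy': 189.0130158457733, 'world_from_camera': array([[-1.37909062e-03,  9.86933063e-01, -1.61124880e-01,
         3.88330595e-01],
       [-9.99987544e-01, -5.88173486e-04,  4.95631454e-03,
         1.28821683e-01],
       [ 4.79678131e-03,  1.61129708e-01,  9.86921581e-01,
         1.07805347e+00],
       [ 0.00000000e+00,  0.00000000e+00,  0.00000000e+00,
         1.00000000e+00]])}
wrist {'vfov': 63.38113382483789, 'cx': 259.19946257624633, 'cy': 195.86789417916822, 'tool_from_camera': array([[ 3.09915461e-04, -9.64573160e-01, -2.63815319e-01,
        -7.24875062e-02],
       [-1.48894790e-04,  2.63815284e-01, -9.64573208e-01,
        -1.47207364e-01],
       [ 9.99999941e-01,  3.38216877e-04, -6.18594828e-05,
         5.94570517e-04],
       [ 0.00000000e+00,  0.00000000e+00,  0.00000000e+00,
         1.00000000e+00]])}
```

View pics/scene0.png

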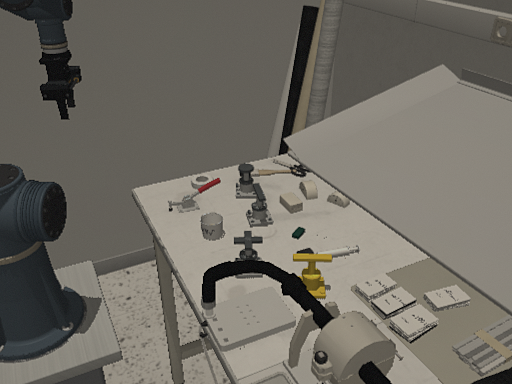

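View pics/top0.png

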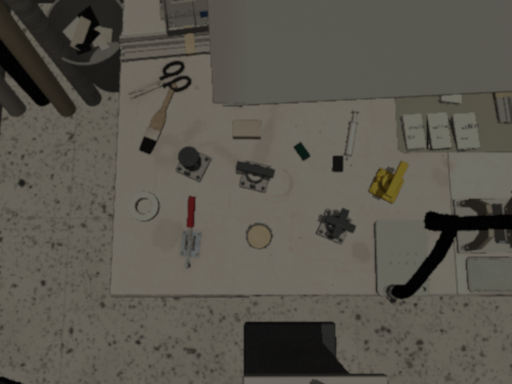

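View pics/wrist0.png

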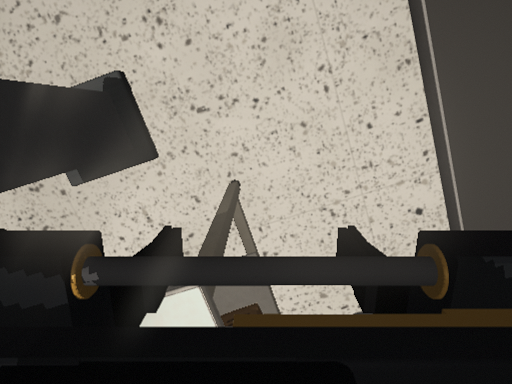

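Run:
```python
import cv2
t=cv2.imread("pics/top0.png"); s=cv2.imread("pics/scene0.png")
cv2.imwrite("pics/topc.png",cv2.convertScaleAbs(cv2.resize(t[130:280,120:420],None,fx=2.6,fy=2.6,interpolation=cv2.INTER_CUBIC),alpha=1.4))
cv2.imwrite("pics/topd.png",cv2.convertScaleAbs(cv2.resize(t[140:200,165:285],None,fx=6.5,fy=6.5,interpolation=cv2.INTER_CUBIC),alpha=1.8))
cv2.imwrite("pics/topx.png",cv2.convertScaleAbs(cv2.resize(t[190:260,300:380],None,fx=8,fy=8,interpolation=cv2.INTER_CUBIC),alpha=1.8))
cv2.imwrite("pics/scenec.png",cv2.convertScaleAbs(cv2.resize(s[150:300,160:370],None,fx=3.7,fy=3.7,interpolation=cv2.INTER_CUBIC),alpha=1.4))
```

```text
(no output)
```

View pics/topc.png

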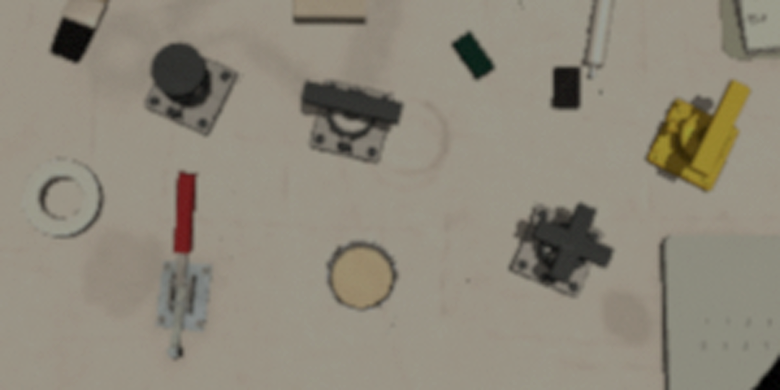

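View pics/topd.png

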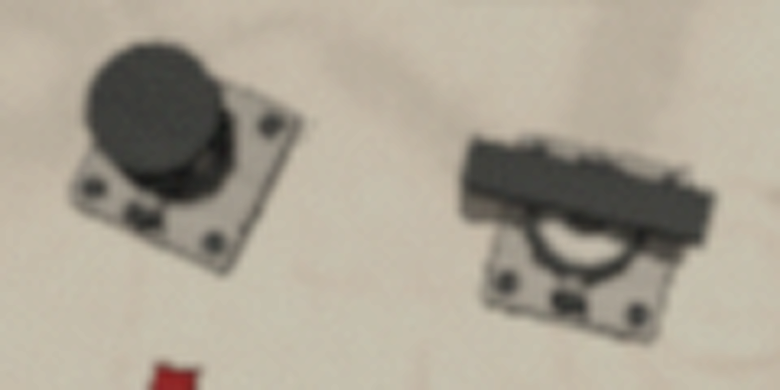

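View pics/topx.png

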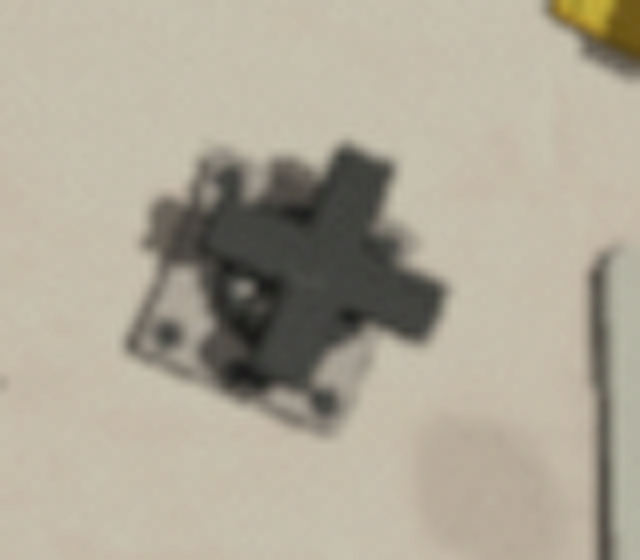

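View pics/scenec.png

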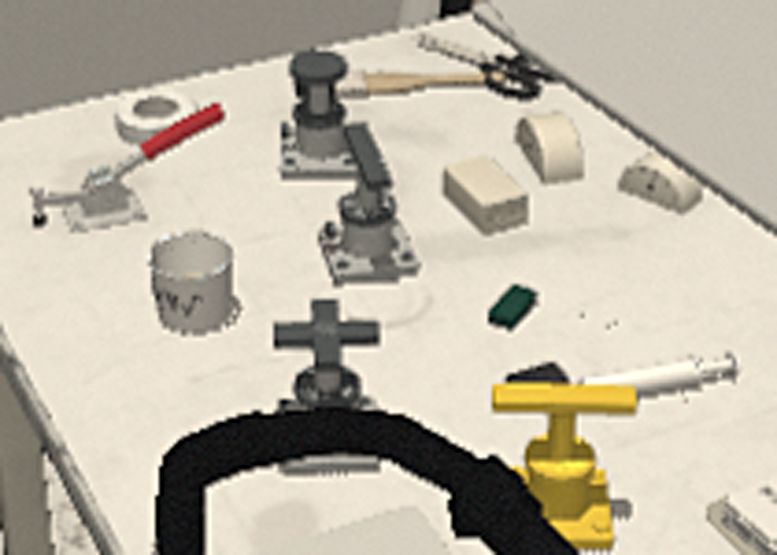

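```bash
cat > h.py <<'E'
import numpy as np
from rig import robot, vision
from scipy.spatial.transform import Rotation as R
def cam(n,obs=None):
    i=vision.camera_info(n); f=192/np.tan(np.radians(i["vfov"]/2))
    if n=="wrist":
        T=np.eye(4);T[:3,:3]=R.from_quat(obs["tool_rot"]).as_matrix();T[:3,3]=obs["position"]
        return f,i["cx"],i["cy"],T@i["tool_from_camera"]
    return f,i["cx"],i["cy"],i["world_from_camera"]
def ray(c,p):
    f,cx,cy,T=c; d=T[:3,:3]@np.array([(p[0]-cx)/f,-(p[1]-cy)/f,-1]); return T[:3,3],d/np.linalg.norm(d)
def atz(c,p,z):
    o,d=ray(c,p); return o+d*(z-o[2])/d[2]
def tri(c1,p1,c2,p2):
    o1,d1=ray(c1,p1);o2,d2=ray(c2,p2)
    s=np.linalg.lstsq(np.c_[d1,-d2],o2-o1,rcond=None)[0]
    a,b=o1+s[0]*d1,o2+s[1]*d2
    return (a+b)/2,np.linalg.norm(a-b)
def proj(c,P):
    f,cx,cy,T=c; q=np.linalg.inv(T)@np.r_[P,1]; return cx+f*q[0]/-q[2],cy+f*q[1]/q[2]
E
python3 - <<'E'
from h import *
np.set_printoptions(precision=4,suppress=True)
t=cam("top");s=cam("scene")
sc=lambda x,y:(160+x/3.7,150+y/3.7)
for n,p,q in (("disc",(188.7,156.2),sc(319,68)),("cross",(340.6,223.9),sc(326,333)),("bar",(255.5,169.2),sc(367,155))):
    print(n,atz(t,p,.092),tri(t,p,s,q))
    print(' scene z.092',atz(s,q,.092))
print("hose bend", tri(t,(430,220),s,(212,278)), tri(t,(436,220),s,(225,272)), "hose tip", tri(t,(400,292),s,(209,300)))
o=robot.get_obs();print(proj(s,o["position"]),R.from_quat(o["tool_rot"]).as_matrix())
print("bar dir",atz(t,(165+468/6.5,140+162/6.5),.092)-atz(t,(165+707/6.5,140+219/6.5),.092))
print("cross dir",atz(t,(300+215/8,190+232/8),.092)-atz(t,(300+435/8,190+315/8),.092))
E
```

```text
disc [0.6213 0.2737 0.092 ] (array([0.6253, 0.2741, 0.0845]), np.float64(0.004587852692035495))
 scene z.092 [0.6218 0.2611 0.092 ]
cross [ 0.4744 -0.0507  0.092 ] (array([ 0.4773, -0.0524,  0.0876]), np.float64(0.0053064036235061585))
 scene z.092 [ 0.4775 -0.0583  0.092 ]
bar [0.5926 0.1293 0.092 ] (array([0.5954, 0.1285, 0.0892]), np.float64(0.004677815572468043))
 scene z.092 [0.5958 0.1242 0.092 ]
hose bend (array([ 0.4081, -0.2034,  0.1437]), np.float64(0.1414341686512882)) (array([ 0.4193, -0.2121,  0.1555]), np.float64(0.11693924882756837)) hose tip (array([ 0.3333, -0.1771,  0.0678]), np.float64(0.002666587917323348))
(np.float64(66.43932226400369), np.float64(108.28064266760474)) [[ 0.949  -0.0008  0.3153]
 [-0.3153 -0.0015  0.949 ]
 [-0.0003 -1.     -0.0016]]
bar dir [0.0193 0.0792 0.    ]
cross dir [0.022  0.0576 0.    ]
```

Run:
```python
from h import *
np.set_printoptions(precision=3,suppress=True)
t=cam("top");s=cam("scene")
for p in ((400,292),(415,272),(430,255),(440,240),(428,220),(445,222),(470,222),(500,222)):
    print(p,[(z,atz(t,p,z)[:2].round(3).tolist(),np.round(proj(s,atz(t,p,z))).tolist()) for z in (0,.1,.2,.3,.4)])
print("panel corner",tri(t,(213,103),s,(283,143)))
import cv2
i=cv2.imread("pics/scene0.png")[250:384,190:400]
cv2.imwrite("pics/hose.png",cv2.convertScaleAbs(cv2.resize(i,None,fx=3.7,fy=3.7),alpha=1.5))
i=cv2.imread("pics/top0.png")[190:310,360:512]
cv2.imwrite("pics/hoset.png",cv2.convertScaleAbs(cv2.resize(i,None,fx=4.5,fy=4.5),alpha=2))
```

```text
(400, 292) [(0, [0.328, -0.197], [211.0, 332.0]), (0.1, [0.334, -0.167], [206.0, 285.0]), (0.2, [0.339, -0.137], [200.0, 235.0]), (0.3, [0.345, -0.106], [194.0, 182.0]), (0.4, [0.351, -0.076], [187.0, 127.0])]
(415, 272) [(0, [0.373, -0.234], [239.0, 337.0]), (0.1, [0.374, -0.2], [231.0, 289.0]), (0.2, [0.376, -0.166], [223.0, 238.0]), (0.3, [0.377, -0.133], [215.0, 184.0]), (0.4, [0.379, -0.099], [206.0, 128.0])]
(430, 255) [(0, [0.411, -0.27], [264.0, 343.0]), (0.1, [0.409, -0.233], [254.0, 294.0]), (0.2, [0.407, -0.196], [244.0, 242.0]), (0.3, [0.405, -0.159], [234.0, 187.0]), (0.4, [0.403, -0.122], [223.0, 130.0])]
(440, 240) [(0, [0.445, -0.295], [285.0, 346.0]), (0.1, [0.44, -0.256], [274.0, 296.0]), (0.2, [0.435, -0.217], [263.0, 244.0]), (0.3, [0.429, -0.177], [250.0, 189.0]), (0.4, [0.424, -0.138], [238.0, 131.0])]
(428, 220) [(0, [0.491, -0.27], [299.0, 330.0]), (0.1, [0.482, -0.233], [287.0, 283.0]), (0.2, [0.472, -0.196], [275.0, 233.0]), (0.3, [0.463, -0.159], [262.0, 181.0]), (0.4, [0.453, -0.122], [249.0, 125.0])]
(445, 222) [(0, [0.487, -0.31], [307.0, 344.0]), (0.1, [0.478, -0.269], [294.0, 294.0]), (0.2, [0.468, -0.228], [281.0, 242.0]), (0.3, [0.459, -0.188], [267.0, 188.0]), (0.4, [0.45, -0.147], [253.0, 130.0])]
(470, 222) [(0, [0.487, -0.368], [323.0, 365.0]), (0.1, [0.477, -0.322], [309.0, 312.0]), (0.2, [0.468, -0.276], [294.0, 256.0]), (0.3, [0.459, -0.229], [278.0, 198.0]), (0.4, [0.45, -0.183], [262.0, 138.0])]
(500, 222) [(0, [0.487, -0.437], [344.0, 393.0]), (0.1, [0.477, -0.385], [327.0, 335.0]), (0.2, [0.468, -0.332], [310.0, 274.0]), (0.3, [0.459, -0.28], [292.0, 212.0]), (0.4, [0.45, -0.227], [274.0, 148.0])]
panel corner (array([0.714, 0.215, 0.172]), np.float64(0.0021376476559144))
```

View pics/hose.png

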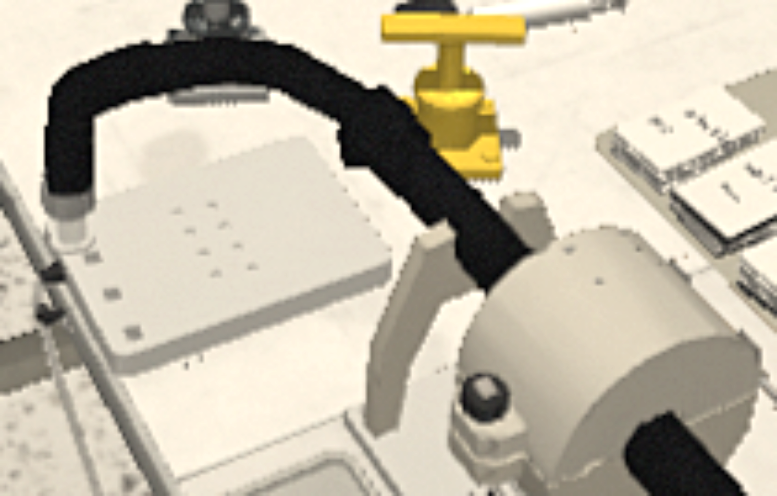

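View pics/hoset.png

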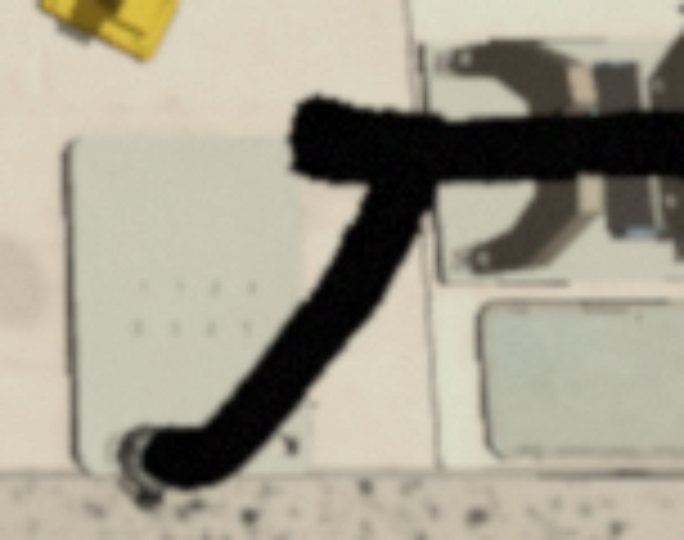

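```bash
python3 -m crank '[[0.1,0.003,-0.034,0,-0.01,0,-1],[0.2,0.006,-0.067,0,-0.02,0,-1],[0.3,0.01,-0.1,0,-0.03,0,-1],[0.4,0.015,-0.134,0,-0.04,0,-1],[0.5,0.02,-0.168,0,-0.05,0,-1],[0.6,0.025,-0.2,0,-0.06,0,-1],[0.7,0.03,-0.235,0,-0.07,0,-1],[0.8,0.035,-0.27,0,-0.08,0,-1],[0.9,0.04,-0.3,0,-0.09,0,-1],[0.99,0.045,-0.335,0,-0.102,0,-1]]' 10
python3 - <<'E'
from h import *
import cv2
o=robot.get_obs();print({k:o[k].round(4) if k!="time" else o[k] for k in ("time","position","tool_rot","ft_force","q")},o["grip_width"])
cv2.imwrite("pics/w1.png",cv2.convertScaleAbs(vision.camera("wrist"),alpha=1.5))
E
```

```text
time: 1.4
position: [0.6153, 0.2768, 0.2135]
tool_rot: [-0.707, -0.0, 0.0, 0.707]
ft_force: [0.2, 0.1, -0.6]
grip_width: 0.0018
{'time': 1.4, 'position': array([0.6153, 0.2768, 0.2135]), 'tool_rot': array([-7.071e-01, -0.000e+00,  3.000e-04,  7.071e-01]), 'ft_force': array([ 0.1604,  0.1347, -0.6444]), 'q': array([ 2.5740e-01,  6.1980e-01,  1.3205e+00,  1.0000e-04,  1.2017e+00,
       -1.3139e+00])} 0.0017883970394361117
```

View pics/w1.png

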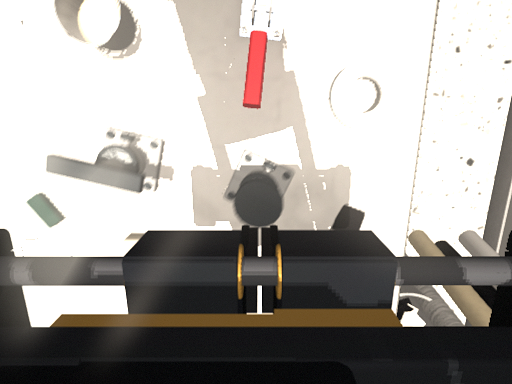

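Run:
```python
from h import *
import cv2
np.set_printoptions(precision=4,suppress=True)
o=robot.get_obs();c=cam("wrist",o)
tip=o["position"]+np.array([0,0,-.014]);print("tip px",proj(c,tip),"below at .092",proj(c,np.r_[tip[:2],.092]),o["position"],o["grip_width"])
print(atz(c,(258,200),.092),atz(c,(258,198),.092))
i=cv2.imread("pics/w1.png")[140:260,190:340]
cv2.imwrite("pics/w1c.png",cv2.resize(i,None,fx=5,fy=5,interpolation=cv2.INTER_CUBIC))
```

```text
tip px (np.float64(258.0589201625683), np.float64(244.17426110489873)) below at .092 (np.float64(258.8382044350675), np.float64(193.87173245823456)) [0.621  0.2719 0.2133] 0.0010541371582206446
[0.6267 0.2711 0.092 ] [0.6248 0.2711 0.092 ]
```

View pics/w1c.png

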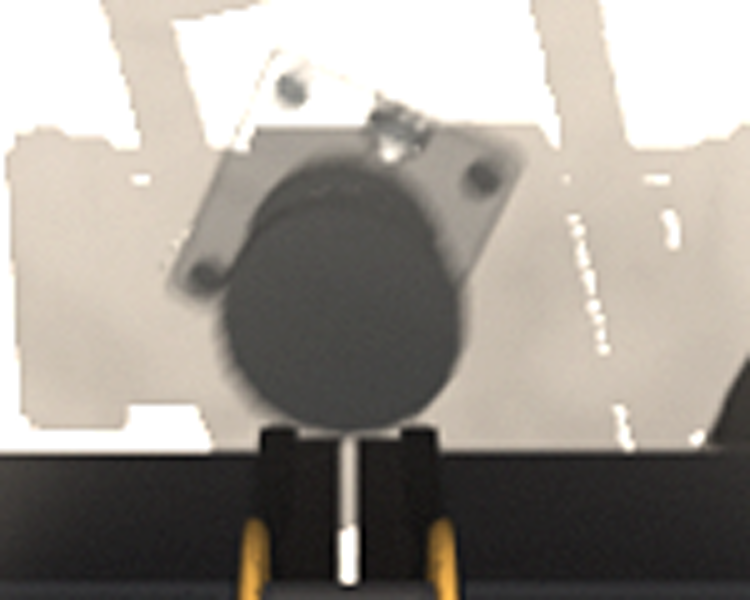

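```bash
python3 -m crank '[[0.002,0.06,0.004,0,0,0,-1],[0.003,0.13,0.005,0,0,0,-1],[0.003,0.18,0.005,0,0,0,-1],[0.003,0.19,0.005,0,0,0,-1],[0.003,0.19,0.005,0,0,0,-1],[0.003,0.19,0.005,0,0,0,-1],[0.003,0.19,0.005,0,0,0,-1]]'
python3 - <<'E'
from h import *
import cv2
np.set_printoptions(precision=4,suppress=True)
o=robot.get_obs();c=cam("wrist",o)
im=cv2.convertScaleAbs(vision.camera("wrist"),alpha=1.5)
print(o["time"],o["position"],o["ft_force"],o["grip_width"])
tip=o["position"]+np.array([0,0,-.014]);print("tip px",proj(c,tip))
cv2.imwrite("pics/w2.png",cv2.resize(im[120:270,170:350],None,fx=4,fy=4,interpolation=cv2.INTER_CUBIC))
s=cv2.convertScaleAbs(vision.camera("scene"),alpha=1.5)
cv2.imwrite("pics/s2.png",cv2.resize(s[80:230,200:330],None,fx=4,fy=4,interpolation=cv2.INTER_CUBIC))
for n in ("scene","top"): print(n,proj(cam(n),tip))
E
```

```text
time: 2.33
position: [0.6162, 0.2808, 0.1204]
tool_rot: [-0.707, -0.001, -0.001, 0.707]
ft_force: [-0.9, -0.2, -0.1]
grip_width: 0.001
2.325 [0.6162 0.2808 0.1204] [-0.851  -0.2027 -0.0851] 0.000965901695599491
tip px (np.float64(257.969054601061), np.float64(244.2460740948684))
scene (np.float64(241.48411275725377), np.float64(161.52870524541135))
top (np.float64(184.33882291946043), np.float64(156.9821884645067))
```

View pics/w2.png

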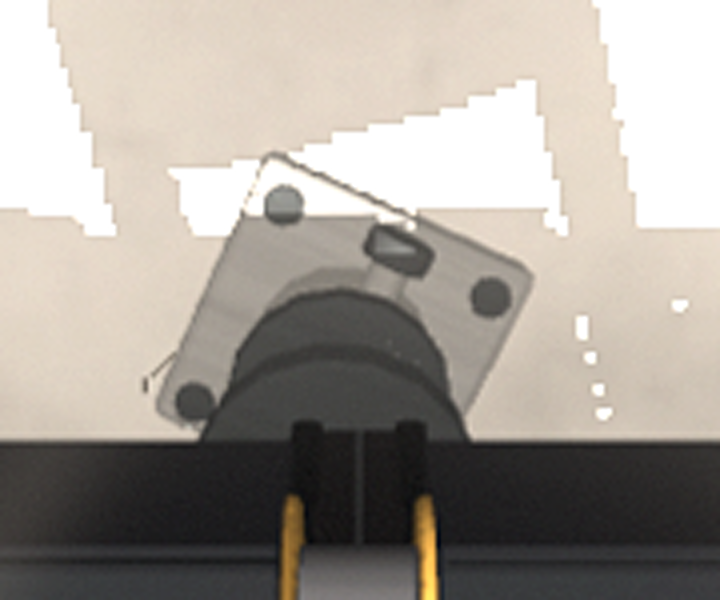

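View pics/s2.png

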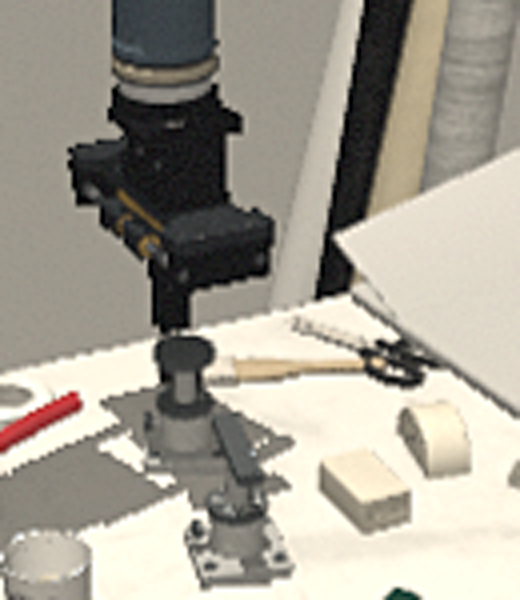

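Run:
```python
from h import *
import cv2
np.set_printoptions(precision=4,suppress=True)
for k in range(4):
    o=robot.get_obs();print(o["time"],o["position"],o["q"],o["joint_velocities"][:3],o["ft_force"])
    c=cam("wrist",o);im=vision.camera("wrist")
    print(atz(c,(253.7,242),.092))
cv2.imwrite("pics/w3.png",cv2.resize(cv2.convertScaleAbs(im[120:270,170:350],alpha=2),None,fx=4,fy=4,interpolation=cv2.INTER_CUBIC))
```

```text
2.425 [0.6159 0.2807 0.12  ] [ 0.2629  0.7295  1.3879 -0.      1.0226 -1.3075] [-0.0007  0.0052  0.0045] [1.0368 0.2657 0.8238]
[0.6207 0.278  0.092 ]
2.475 [0.6158 0.2807 0.1198] [ 0.2629  0.7298  1.3881 -0.      1.0225 -1.3075] [0.0004 0.0051 0.0031] [-0.3796 -0.7806 -0.6488]
[0.6205 0.278  0.092 ]
2.525 [0.6156 0.2806 0.1196] [ 0.2629  0.73    1.3882 -0.      1.0226 -1.3076] [0.0008 0.0053 0.0014] [0.3737 0.1324 0.33  ]
[0.6202 0.278  0.092 ]
2.575 [0.6156 0.2806 0.1194] [ 0.2629  0.7302  1.3883 -0.      1.0225 -1.3076] [-0.0021  0.0061  0.0033] [-0.2641 -0.0216 -0.0258]
[0.6201 0.278  0.092 ]
```

View pics/w3.png

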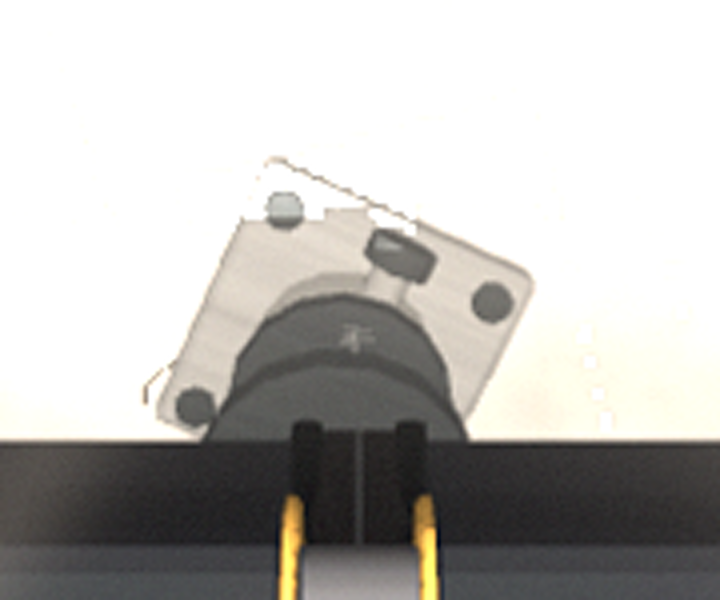

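```bash
python3 -m crank '[[0.006,0,-0.005,0,0,0,-1],[0.012,0.004,-0.01,0,0,0,-1],[0.012,0.01,-0.01,0,0,0,-1],[0.012,0.016,-0.01,0,0,0,-1],[0.012,0.021,-0.01,0,0,0,-1],[0.012,0.026,-0.01,0,0,0,-1],[0.012,0.03,-0.01,0,0,0,-1],[0.012,0.034,-0.01,0,0,0,-1],[0.012,0.038,-0.01,0,0,0,-1],[0.012,0.038,-0.01,0,0,0,-1]]'
python3 - <<'E'
from h import *
import cv2
np.set_printoptions(precision=4,suppress=True)
for k in range(2):
    o=robot.get_obs();print(o["time"],o["position"],o["ft_force"])
    im=vision.camera("wrist" if k else "scene")
    if not k: cv2.imwrite("pics/s4.png",cv2.resize(cv2.convertScaleAbs(im[80:230,200:330],alpha=1.5),None,fx=4,fy=4,interpolation=cv2.INTER_CUBIC))
cv2.imwrite("pics/w4.png",cv2.resize(cv2.convertScaleAbs(im[120:270,170:350],alpha=2),None,fx=4,fy=4,interpolation=cv2.INTER_CUBIC))
E
```

```text
time: 3.88
position: [0.6214, 0.2756, 0.1]
tool_rot: [-0.707, 0.0, -0.0, 0.707]
ft_force: [-0.6, 0.6, 1.1]
grip_width: 0.0007
3.875 [0.6214 0.2756 0.1   ] [-0.5985  0.6195  1.0621]
3.925 [0.6214 0.2756 0.1   ] [-1.0304 -0.079   0.4168]
```

View pics/s4.png

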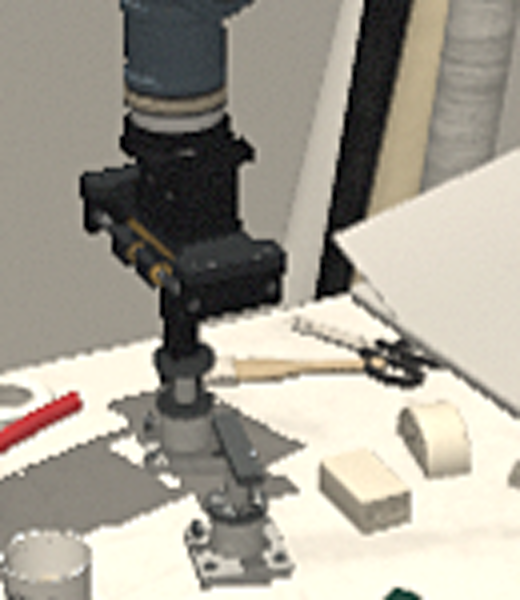

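View pics/w4.png

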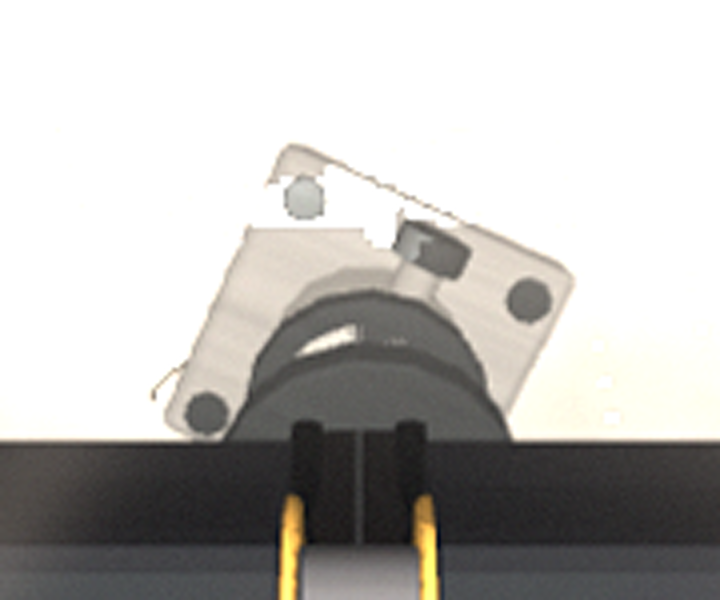

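```bash
python3 -m crank '[[0,0.003,0,0,0,0,-1],[0,0.006,0,0,0,0,-1],[0,0.009,0,0,0,0,-1],[0,0.012,0,0,0,0,-1],[0,0.012,0,0,0,0,-1],[0,0.012,0,0,0,0,-1]]'
python3 - <<'E'
from h import *
import cv2
np.set_printoptions(precision=4,suppress=True)
o=robot.get_obs();print(o["time"],o["position"],o["ft_force"])
im=vision.camera("scene");cv2.imwrite("pics/s5raw.png",im)
cv2.imwrite("pics/s5.png",cv2.resize(cv2.convertScaleAbs(im[150:210,220:280],alpha=1.7),None,fx=9,fy=9,interpolation=cv2.INTER_CUBIC))
E
```

```text
time: 4.72
position: [0.6218, 0.2755, 0.0938]
tool_rot: [0.707, 0.0, 0.0, -0.707]
ft_force: [0.5, 0.3, 0.0]
grip_width: 0.0003
4.725 [0.6218 0.2755 0.0938] [0.5417 0.2748 0.0448]
```

View pics/s5.png

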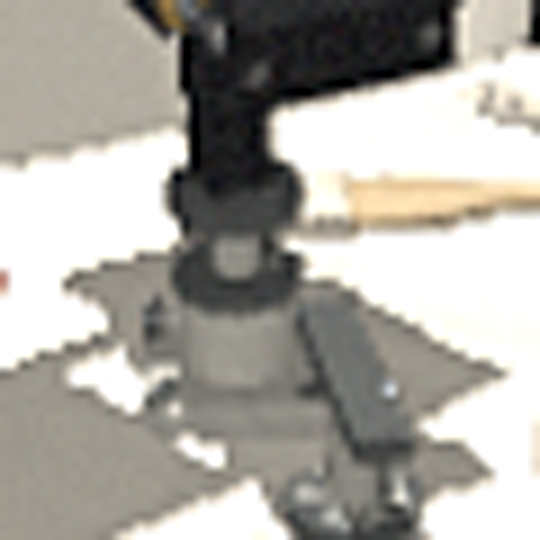

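```bash
python3 -m crank '[[0,-0.02,0,0,0,0,-1],[0,-0.06,0,0,0,0,-1],[-0.1,-0.16,0,0,0,0,-1],[-0.2,-0.2,-0.05,0,0,0,-1],[-0.2,-0.2,-0.05,0,0,0,-1],[-0.2,-0.2,-0.05,0,0,0,-1]]'
python3 - <<'E'
from h import *
import cv2
np.set_printoptions(precision=4,suppress=True)
o=robot.get_obs();print(o["time"],o["position"],o["ft_force"])
im=vision.camera("scene");a=cv2.imread("pics/scene0.png");cv2.imwrite("pics/s6raw.png",im)
f=lambda i:cv2.resize(cv2.convertScaleAbs(i[155:205,228:278],alpha=1.7),None,fx=8,fy=8,interpolation=cv2.INTER_CUBIC)
cv2.imwrite("pics/s6.png",np.hstack([f(a),f(im)]))
s=cam("scene")
for z in (.094,.090,.086,.080,.074,.066): print(z,proj(s,(.6215,.2755,z)))
E
```

```text
time: 5.52
position: [0.5226, 0.2509, 0.1959]
tool_rot: [-0.707, -0.001, -0.002, 0.707]
ft_force: [0.5, 1.5, -0.9]
grip_width: 0.0006
5.525 [0.5226 0.2509 0.1959] [ 0.4934  1.4559 -0.9002]
0.094 (np.float64(244.00499977564024), np.float64(165.72415635618253))
0.09 (np.float64(244.030406374708), np.float64(166.9493422134433))
0.086 (np.float64(244.0557420209825), np.float64(168.17110650457337))
0.08 (np.float64(244.0936131027251), np.float64(169.99736879282628))
0.074 (np.float64(244.13132620288627), np.float64(171.81601271394652))
0.066 (np.float64(244.18136629116572), np.float64(174.22910264749075))
```

View pics/s6.png

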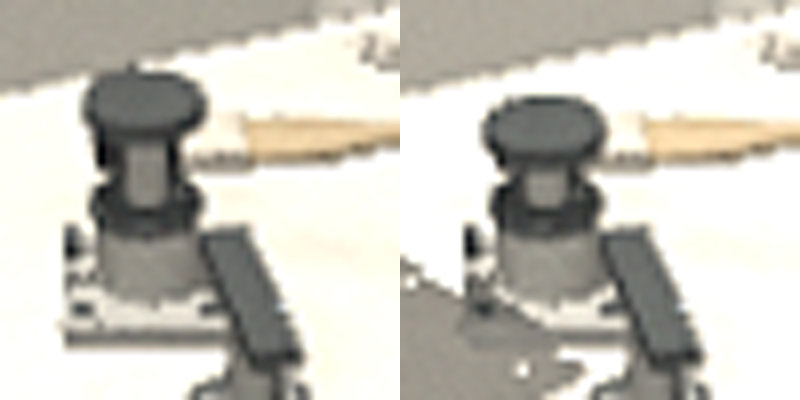

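Run:
```python
import cv2,numpy as np
a=cv2.imread("pics/scene0.png",0);b=cv2.imread("pics/s6raw.png",0)
def sh(y0,y1,x0,x1):
    k=8;T=cv2.resize(a[y0:y1,x0:x1],None,fx=k,fy=k,interpolation=cv2.INTER_CUBIC)
    m=6;S=cv2.resize(b[y0-m:y1+m,x0-m:x1+m],None,fx=k,fy=k,interpolation=cv2.INTER_CUBIC)
    r=cv2.matchTemplate(S,T,cv2.TM_CCOEFF_NORMED);_,v,_,l=cv2.minMaxLoc(r);print(v,l[0]/k-m,l[1]/k-m)
sh(163,174,237,256);sh(162,172,236,256);sh(180,196,236,252)
```

```text
0.8654834032058716 0.25 3.375
0.8692393898963928 0.125 3.125
0.8557203412055969 0.125 -0.125
```

```bash
python3 -m crank '[[-0.01,-0.001,-0.06,0,0.05,0,-1],[-0.02,-0.002,-0.12,0,0.1,0,-1],[-0.03,-0.003,-0.18,0,0.15,0,-1],[-0.04,-0.004,-0.24,0,0.2,0,-1],[-0.05,-0.005,-0.3,0,0.25,0,-1],[-0.06,-0.006,-0.36,0,0.3,0,-1],[-0.07,-0.007,-0.42,0,0.35,0,-1],[-0.08,-0.008,-0.48,0,0.4,0,-1],[-0.086,-0.01,-0.55,0,0.45,0,-1],[-0.092,-0.01,-0.603,0,0.5,0,-1]]'; python3 -m crank '[[0,0,0,0,0,0,-1],[0,0,0,0,0,0,-1],[0,0,0,0,0,0,-1],[0,0,0,0,0,0,-1]]'
python3 - <<'E'
from h import *
import cv2
np.set_printoptions(precision=4,suppress=True)
o=robot.get_obs();print(o["time"],o["position"],o["ft_force"],R.from_quat(o["tool_rot"]).as_matrix())
im=vision.camera("wrist");cv2.imwrite("pics/w7.png",cv2.convertScaleAbs(im,alpha=1.5))
c=cam("wrist",o);print(proj(c,(.4755,-.051,.092)))
cv2.imwrite("pics/w7c.png",cv2.resize(cv2.convertScaleAbs(im[130:260,180:340],alpha=1.5),None,fx=5,fy=4.6,interpolation=cv2.INTER_CUBIC))
E
```

```text
time: 6.82
position: [0.4772, -0.053, 0.1988]
tool_rot: [0.498, -0.501, 0.502, -0.499]
ft_force: [-0.2, 0.9, -1.0]
grip_width: 0.0005
time: 7.32
position: [0.4755, -0.0501, 0.199]
tool_rot: [-0.5, 0.5, -0.5, 0.5]
ft_force: [0.2, -0.3, 0.1]
grip_width: 0.0005
7.325 [ 0.4755 -0.0501  0.199 ] [ 0.1697 -0.2795  0.0728] [[ 0.0015 -0.0001  1.    ]
 [-1.      0.0001  0.0015]
 [-0.0001 -1.     -0.0001]]
(np.float64(259.5168063472961), np.float64(200.57382138257736))
```

View pics/w7.png

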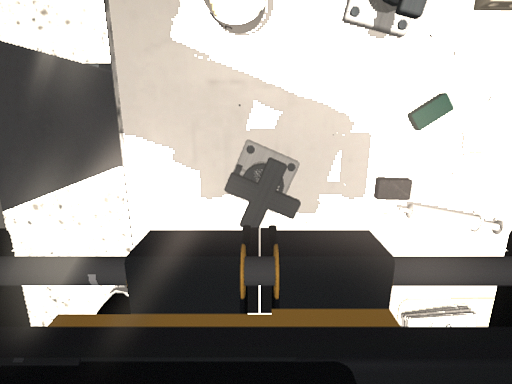

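View pics/w7c.png

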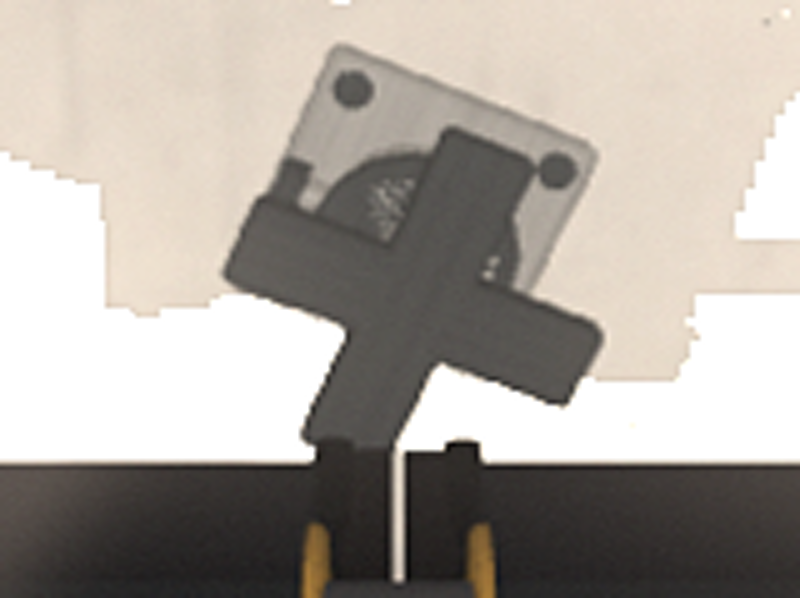

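```bash
python3 -m crank '[[-0.004,0.06,0.003,0,0,0,-1],[-0.004,0.13,0.003,0,0,0,-1],[-0.004,0.165,0.003,0,0,0,-1],[-0.004,0.172,0.003,0,0,0,-1],[-0.004,0.178,0.003,0,0,0,-1],[-0.004,0.183,0.003,0,0,0,-1],[-0.004,0.187,0.003,0,0,0,-1],[-0.004,0.191,0.003,0,0,0,-1],[-0.004,0.195,0.003,0,0,0,-1],[-0.004,0.195,0.003,0,0,0,-1]]'
python3 - <<'E'
from h import *
import cv2
np.set_printoptions(precision=4,suppress=True)
o=robot.get_obs();print(o["time"],o["position"],o["ft_force"])
im=vision.camera("scene")
cv2.imwrite("pics/s8.png",cv2.resize(cv2.convertScaleAbs(im[180:290,190:310],alpha=1.5),None,fx=4,fy=4,interpolation=cv2.INTER_CUBIC))
im=vision.camera("wrist");cv2.imwrite("pics/w8.png",cv2.convertScaleAbs(im,alpha=1.5))
E
```

```text
time: 8.62
position: [0.4772, -0.049, 0.1016]
tool_rot: [0.5, -0.5, 0.5, -0.5]
ft_force: [1.7, -0.1, 0.6]
grip_width: 0.0007
8.625 [ 0.4772 -0.049   0.1016] [ 1.6555 -0.0823  0.5643]
```

View pics/s8.png

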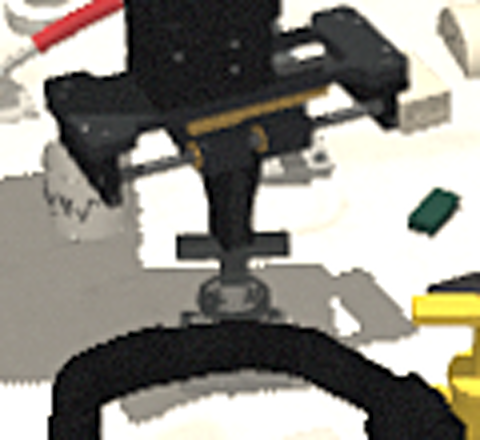

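View pics/w8.png

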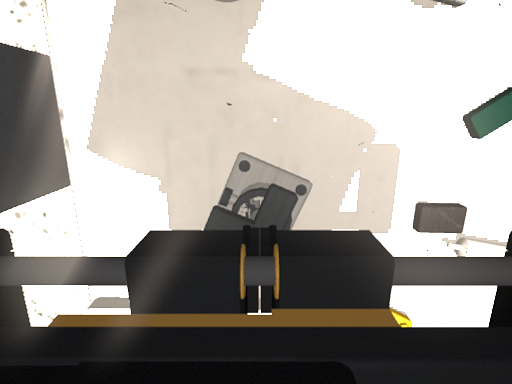

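```bash
python3 -m crank '[[0,0.004,0,0,0,0,-1],[0,0.008,0,0,0,0,-1],[0,0.012,0,0,0,0,-1],[0,0.016,0,0,0,0,-1],[0,0.016,0,0,0,0,-1],[0,0.016,0,0,0,0,-1]]'; python3 -m crank '[[0,-0.02,0,0,0,0,-1],[0,-0.06,0,0,0,0,-1],[0,-0.12,0,0,0,0,-1],[-0.1,-0.2,0,0,0,0,-1],[-0.2,-0.2,0.1,0,0,0,-1],[-0.2,-0.2,0.1,0,0,0,-1],[-0.2,-0.2,0.1,0,0,0,-1]]'
python3 - <<'E'
from h import *
import cv2
np.set_printoptions(precision=4,suppress=True)
o=robot.get_obs();print(o["time"],o["position"],o["ft_force"])
im=vision.camera("scene");cv2.imwrite("pics/s9raw.png",im)
A=cv2.imread("pics/scene0.png")
f=lambda i:cv2.resize(cv2.convertScaleAbs(i[225:280,222:272],alpha=1.7),None,fx=8,fy=8,interpolation=cv2.INTER_CUBIC)
cv2.imwrite("pics/s9.png",np.hstack([f(A),f(im)]))
s=cam("scene")
for z in (.094,.080,.066): print(z,proj(s,(.477,-.049,z)))
E
```

```text
time: 9.48
position: [0.4762, -0.0487, 0.0933]
tool_rot: [-0.5, 0.501, -0.5, 0.5]
ft_force: [0.0, -0.6, -0.1]
grip_width: 0.0008
time: 10.35
position: [0.5263, 0.0515, 0.1935]
tool_rot: [0.501, -0.5, 0.499, -0.5]
ft_force: [0.0, -0.4, 0.2]
grip_width: 0.0004
10.35 [0.5263 0.0515 0.1935] [ 0.027  -0.417   0.2439]
0.094 (np.float64(246.15879862327165), np.float64(237.19656218928756))
0.08 (np.float64(246.2579244921814), np.float64(242.17719485515624))
0.066 (np.float64(246.35583088260256), np.float64(247.09655416763644))
```

View pics/s9.png

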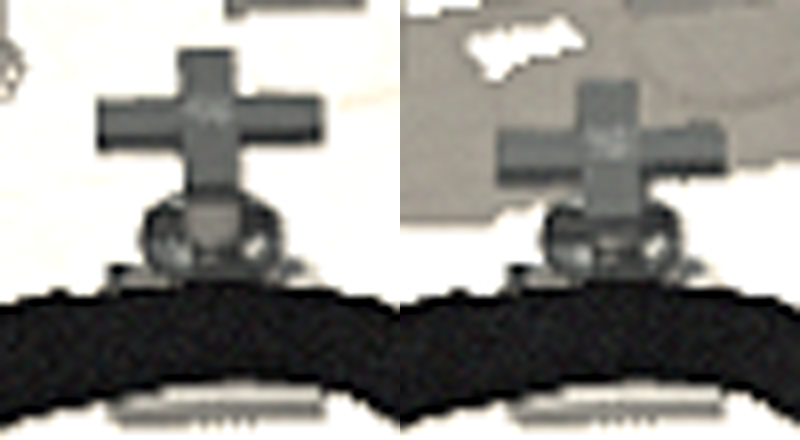

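```bash
python3 -m crank '[[-0.016,-0.001,0.013,0,-0.05,0,-1],[-0.032,-0.002,0.026,0,-0.1,0,-1],[-0.048,-0.003,0.04,0,-0.15,0,-1],[-0.064,-0.004,0.053,0,-0.2,0,-1],[-0.08,-0.005,0.067,0,-0.25,0,-1],[-0.096,-0.006,0.08,0,-0.3,0,-1],[-0.112,-0.007,0.094,0,-0.35,0,-1],[-0.128,-0.008,0.107,0,-0.4,0,-1],[-0.144,-0.009,0.12,0,-0.45,0,-1],[-0.16,-0.01,0.134,0,-0.5,0,-1]]'; python3 -m crank '[[0,0,0,0,0,0,-1],[0,0,0,0,0,0,-1],[0,0,0,0,0,0,-1],[0,0,0,0,0,0,-1]]'
python3 - <<'E'
from h import *
import cv2
np.set_printoptions(precision=4,suppress=True)
o=robot.get_obs();print(o["time"],o["position"],o["ft_force"],R.from_quat(o["tool_rot"]).as_matrix())
im=vision.camera("wrist")
c=cam("wrist",o);print(proj(c,(.594,.131,.092)))
cv2.imwrite("pics/w10c.png",cv2.resize(cv2.convertScaleAbs(im[130:260,180:340],alpha=1.5),None,fx=5,fy=4.6,interpolation=cv2.INTER_CUBIC))
for p in ((260,195),(264,195),(260,200)): print(p,atz(c,p,.092))
E
```

```text
time: 11.65
position: [0.5926, 0.1295, 0.1978]
tool_rot: [0.707, -0.0, -0.002, -0.707]
ft_force: [0.4, -0.3, 0.4]
grip_width: 0.0005
time: 12.15
position: [0.5936, 0.1307, 0.1985]
tool_rot: [0.707, -0.001, 0.0, -0.707]
ft_force: [-0.6, -0.2, -0.5]
grip_width: 0.0005
12.15 [0.5936 0.1307 0.1985] [-0.5631 -0.2106 -0.487 ] [[ 1.     -0.0003  0.0014]
 [-0.0014 -0.0001  1.    ]
 [-0.0003 -1.     -0.0001]]
(np.float64(258.71046770123155), np.float64(199.5635394371218))
(260, 195) [0.59   0.1321 0.092 ]
(264, 195) [0.59   0.1355 0.092 ]
(260, 200) [0.5944 0.1321 0.092 ]
```

View pics/w10c.png

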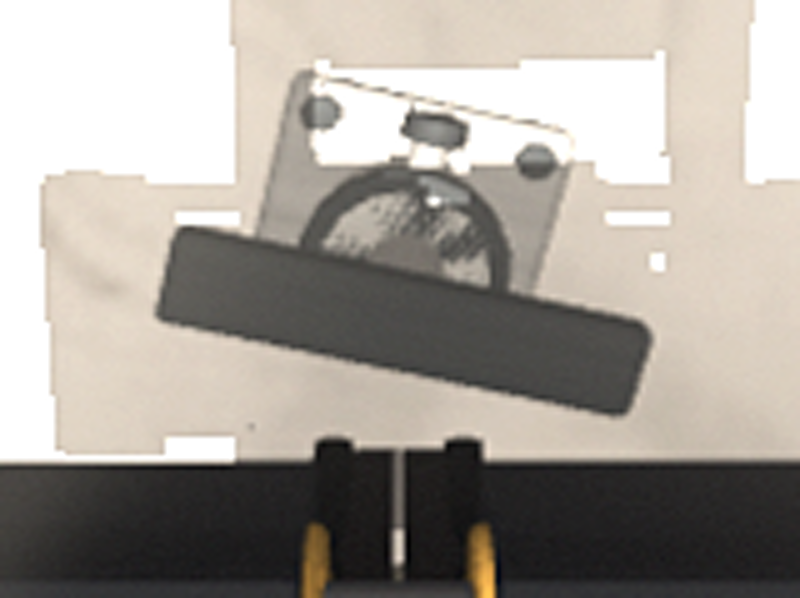

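```bash
python3 -m crank '[[0.001,0.06,0.002,0,0,0,-1],[0.001,0.13,0.002,0,0,0,-1],[0.001,0.165,0.002,0,0,0,-1],[0.001,0.172,0.002,0,0,0,-1],[0.001,0.178,0.002,0,0,0,-1],[0.001,0.183,0.002,0,0,0,-1],[0.001,0.187,0.002,0,0,0,-1],[0.001,0.191,0.002,0,0,0,-1],[0.001,0.195,0.002,0,0,0,-1],[0.001,0.195,0.002,0,0,0,-1]]'
python3 - <<'E'
from h import *
import cv2
np.set_printoptions(precision=4,suppress=True)
o=robot.get_obs();print(o["time"],o["position"],o["ft_force"])
im=vision.camera("scene")
cv2.imwrite("pics/s11.png",cv2.resize(cv2.convertScaleAbs(im[130:240,200:320],alpha=1.5),None,fx=5,fy=5,interpolation=cv2.INTER_CUBIC))
E
```

```text
time: 13.45
position: [0.5951, 0.1321, 0.1012]
tool_rot: [-0.707, -0.0, -0.001, 0.707]
ft_force: [1.7, 0.4, 2.0]
grip_width: 0.0003
13.45 [0.5951 0.1321 0.1012] [1.6827 0.4132 2.0262]
```

View pics/s11.png

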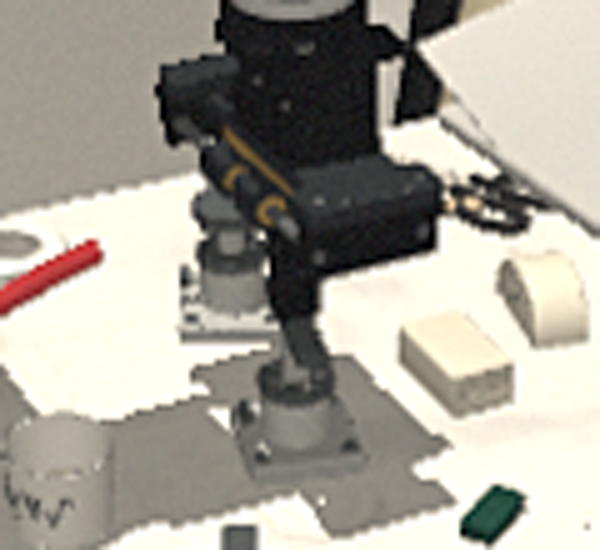

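Tip bears on the bar's middle; press on the last 7 mm and lift.

```bash
python3 -m crank '[[0,0.004,0,0,0,0,-1],[0,0.008,0,0,0,0,-1],[0,0.012,0,0,0,0,-1],[0,0.015,0,0,0,0,-1],[0,0.015,0,0,0,0,-1],[0,0.015,0,0,0,0,-1]]'; python3 -m crank '[[0,-0.02,0,0,0,0,-1],[0,-0.06,0,0,0,0,-1],[0,-0.12,0,0,0,0,-1],[-0.1,-0.2,0,0,0,0,-1],[-0.2,-0.3,0,0,0,0,-1],[-0.3,-0.3,0,0,0,0,-1],[-0.3,-0.3,0,0,0,0,-1],[-0.3,-0.3,0,0,0,0,-1]]'
python3 - <<'E'
from h import *
import cv2
np.set_printoptions(precision=4,suppress=True)
o=robot.get_obs();print(o["time"],o["position"],o["ft_force"])
im=vision.camera("scene");cv2.imwrite("pics/s12raw.png",im);cv2.imwrite("pics/top12.png",vision.camera("top"))
A=cv2.imread("pics/scene0.png")
f=lambda i:cv2.resize(cv2.convertScaleAbs(i[155:275,220:290],alpha=1.5),None,fx=5,fy=5,interpolation=cv2.INTER_CUBIC)
cv2.imwrite("pics/s12.png",np.hstack([f(A),f(im)]))
s=cam("scene")
for z in (.094,.080,.066): print(z,proj(s,(.5945,.132,z)))
E
```

```text
time: 14.25
position: [0.5937, 0.132, 0.0932]
tool_rot: [0.707, -0.001, -0.0, -0.707]
ft_force: [0.8, 0.1, 1.1]
grip_width: 0.0003
time: 15.25
position: [0.4445, 0.1322, 0.2441]
tool_rot: [0.707, 0.0, 0.0, -0.707]
ft_force: [0.2, -0.1, -0.2]
grip_width: 0.0004
15.25 [0.4445 0.1322 0.2441] [ 0.2246 -0.0999 -0.2353]
0.094 (np.float64(257.4435254951599), np.float64(190.02503727902905))
0.08 (np.float64(257.46872217352256), np.float64(194.56200181463353))
0.066 (np.float64(257.49365189272265), np.float64(199.0508971470027))
```

View pics/s12.png

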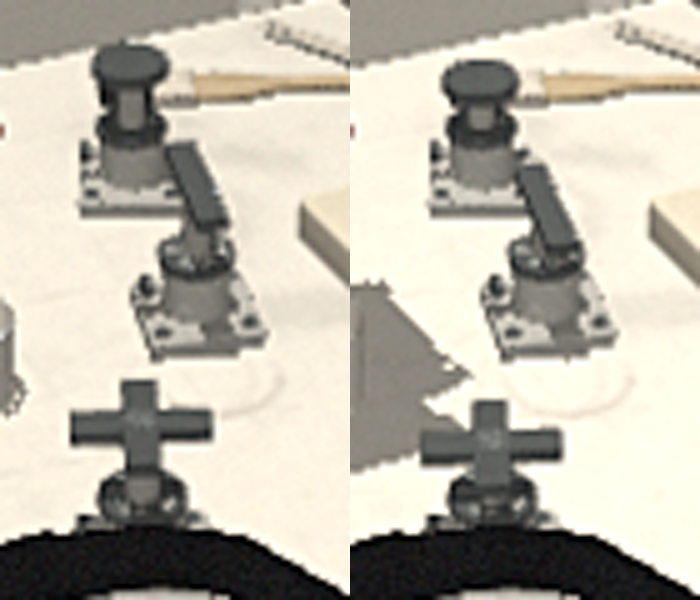

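View pics/top12.png

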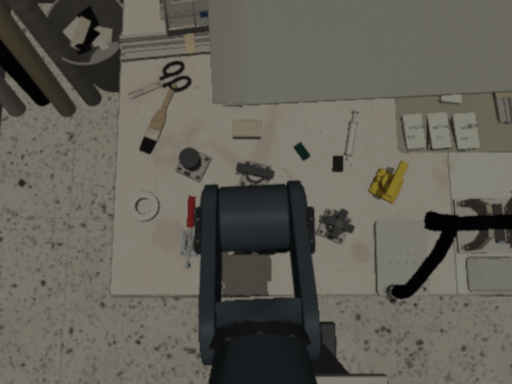

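Run:
```python
from rig import robot
print(robot.hand_in()); o=robot.get_obs(); print(o["time"],o["position"])
```

```text
the job is handed in; nothing more can be done
None
the job is handed in; nothing more can be done
```

I pressed the three metal rests in the order asked (disc, cross, long bar), each from above with the closed fingertips, and the job is handed in. Each press ended with the fingertips about 79–80 mm above the bench, which puts the pad roughly 14–15 mm into its 28 mm travel. I then lifted the arm clear, at about 15 s of robot time.

**Pad travel:** In before-and-after scene pictures the pads sank about 11 mm (disc), 12 mm (cross) and 14 mm (bar). With starting depths between 0 and 5 mm, that fits the fingertip heights. Depth was not measured directly; it rests on these two estimates.

**Forces and surroundings:** The wrist force readings I took stayed within about 3 N. The feet look unmoved in the pictures. In the last top view the other objects in view also look unmoved, including the yellow look-alike. The arm hid the cup in that view, and I did not check the cup separately at the end.

**Disagreements:** The top and scene camera rays missed each other by about 5 mm. I set the press points from the top and wrist views, so the presses may be about 2–3 mm off the pad centres. For the bar and the cross the measured height ended 0.3–0.8 mm below the commanded one.

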